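# Tilt the slide carrier out of its transport bin onto the drying stand

### The job

Unlock the grey transport bin: pull its red knob up, turn it so that the yellow arm swings away from over the blue carrier towards the far end of the bin, and let it snap down into the other notch. Then take the blue slide carrier out by its upright tab, lifting the tab end first so that it tilts and slides out from under the yellow lip at the other end, and lower it gently into the corner guides of the white drying stand, lying flat. Leave the knob snapped open, and do not move the bottle, jar, carton or slide pack standing around.

Things in the scene. Friction and masses are not known exactly. Their poses are not given: they have to be found in the camera images.
- bin: Grey open-topped bin, fixed, 180 (x) x 104 (y) x 80 mm; origin under its centre, x from the lip end (robot's side) to the far end. Walls and floor 4 mm: inside 172 x 96 mm, floor at z = 4. Far (+x) and side walls 80 mm high, near (-x) wall 44 mm. The carrier lies on the floor with its near end under the lip. A 44 mm thick column with the knob stands outside the right (-y) wall at x = 40, y = -78.
- lip (a point): Middle of the inner edge of the bin's yellow lip, on its underside: 45 mm on the -x side of the bin's centre, 40 mm above the worktop; axes as the bin's. The lip is 4 mm thick and covers the bin from here to its near wall. It stops a level lift: slope the carrier 25 to 35 deg about its lower edge under the lip (at 32 its tab end clears the far wall), draw it 50 to 70 mm along its slope, then up.
- knob_grip (a point): Centre of the red knob's grip bar, on the knob's upright axis, 114 mm above the worktop when down. Bar 12 mm thick (x), 40 long (y), reaching 17 mm above this point; a 28 mm wide hub begins 18 mm below it. The point's z is up, its y runs along the bar and the yellow arm, which reaches 82 mm from the axis towards +y, 14 mm wide, 82 to 90 mm above the worktop. Locked, the arm lies over the carrier's tab.
- knob_lift (a joint): How far the knob is pulled up (m): 0 = snapped down in a notch, 0.008 = its cross pin rides on the crown between notches, 0.016 = end of travel. A spring pulls it down with 4.5 N at 0, 7.5 N at 0.010. Pull it up 0.010 to 0.014 to turn it.
- knob_turn (a joint): Angle of the knob (rad), growing clockwise seen from above: 0 = locked notch (arm across the bin, pointing along the bin's +y), 1.30 = open notch (arm almost along the bin's +x, clear of the bin's mouth). Each notch has about 0.13 rad of play either way. Between the notches it stays where it is left.
- carrier: Blue slide carrier, loose, about 0.16 kg: a plate 160 (x) x 80 (y) x 6 mm with three glass slides and an upright pull tab. Origin at the centre of the plate's underside, x along its length towards the tab end, z up. It starts on the bin's floor with its x along the bin's x.
- carrier_grip (a point): A point in the carrier's tab, 40 mm along the carrier's x from its centre and 40 mm above its underside; axes as the carrier's. The tab is 12 mm thick (x) and 44 mm wide (y), from 6 to 62 mm above the underside. Pinch it across its thickness with the pads flat on it, so that the carrier tilts with the gripper.
- stand: White drying stand, fixed to the worktop, 196 (x) x 116 (y) mm, origin at the centre of its underside, x along its length.
- nest (a point): Centre of the stand's flat metal top, 30 mm above the worktop, axes as the stand's. Black guides at its corners stand 8 mm above the top and enclose 172 x 92 mm, so the carrier has 6 mm of play all round. The carrier may lie with its tab at either end.
- alcohol_bottle: Pink alcohol bottle, 70 mm across and 168 mm tall, loose, origin under its centre. Leave alone.
- strip_box: Yellow and blue carton, 42 x 56 mm, 108 mm tall, loose, origin under its centre. Leave alone.
- cotton_jar: White jar with a grey lid, 68 mm across, 98 mm tall, loose, origin under its centre. Leave alone.
- slide_pack: Flat blue and white box, 52 x 78 x 24 mm, loose, origin under its centre. Leave alone.
Not all that is in view belongs to the job. Of the things that look like the stand, the larger one is meant.

How it is judged:
By the outcome, as a careful person would: the job done as asked, in the order asked, and still so for the second after the job is handed in, with the robot touching nothing.
It also fails if it takes over 64 s, if anything falls off the work surface, if the arm or the gripper's body presses on something with over 40 N, if the wrist force passes 120 N, or if a joint passes its speed limit or range.

### The arm

A 6-joint arm with a two-finger parallel gripper is mounted at the origin on a cart in front of the work surface, level with it; the furniture and walls round the work are solid. World frame = base frame: x ahead of the robot, y to its left, z up, the work surface at z = 0. Lengths are in mm, angles in rad, forces in N, time in s.
With the tool pointing down it reaches from about 350 to 875 mm from the base axis. Payload 4.2 kg.
Tool frame: the origin (TCP) lies midway between the tips of the shut fingers; the grasp point (between the pads) lies 19 mm behind it (arm.tcp_to_grasp is the distance from the TCP to the grasp point, in mm); z points along the fingers, y is the line along which they close (so a half turn about z gives the same grasp; the last joint's range is limited). The gripper opens to 85 mm and grips with 20 to 120 N. Pads are 22 mm wide; open, the fingers measure 114 mm over their backs; the gripper's body (76 mm by 85 mm) begins 54 mm behind the grasp point. The pads swing forward as they close: fully open they stand 13 mm farther back than shut.
Start: joints at [-0.849, 0.385, 0.008, 0, -1.194, -0.259], TCP at [279.046, -559.225, 231.312] pointing down, gripper open.
Joint ranges: [-3.14, 3.14], [-1.21, 2.06], [-1.07, 1.41], [-3.16, 2.05], [-2.99, -0.16], [-3.1, 3.1]. Speed limits (rad/s): [2.79, 2.79, 3.14, 3.14, 3.14, 3.14].

### API

Orientations are given as a unit quaternion [x, y, z, w].
In Python, from bench import arm, imaging, job, models gives the robot as it stands.
- The arm moves only by the tool arm_command, never from a script. Its argument "rows" is a list of rows, each an object with "grip": the opening, from 0 (shut) to 1 (fully open); "linear": the shift along the tool's x, y, z in mm, a list of three; "rot": the turn, a rotation vector about the tool's x, y, z in rad, a list of three. In form: [{"grip": grip, "linear": [tx, ty, tz], "rot": [rx, ry, rz]}, ...]. A call has 1 to 10 rows; each row is the pose to reach, as a shift and turn from the pose commanded when the call began, along the tool's axes at that moment; what a row does not reach only later rows make up. A row lasts 1/8 s, in which the tool goes at most 62.5 mm and 10.7 degrees, less where a joint would pass 70% of its speed; a pose out of reach is approached as far as the arm can. A call with a gripper value outside its range is refused whole. The fingers move at their own pace and stop on an object; the grip force is fixed at half the most. Time passes only in rows, so rows that repeat a pose let the fingers close. It gives the time, the measured TCP pose, the force, the opening and the grip force at its end, in the units of the state.
- arm.read_state(): the state, without advancing time (a new reading comes with each control period).
- imaging.get_image(name): name is "scene" or "top" or "wrist"; returns a dict with "frame" (480x640x3 uint8, red, green, blue), "fx", "fy", "cx", "cy" (pixels), "k1" (the pictures are not rectified: a ray, as slopes to the right and down, at radius r is drawn at 1 + k1 r^2 times it, then the intrinsics apply), "extrinsics" (4x4, takes a point from world to camera coordinates); the wrist camera has in their place "T_tool_cam" (4x4, takes a point from camera to tool coordinates, whose origin is the TCP and whose axes are the flange's). Camera axes: x right, y down, z forward; pixel columns grow to the right and rows downward; lengths in mm; the calibration is good to about 2 mm. A picture is of the moment at which its call begins: read the wrist's pose just before it. There is no depth.
- job.job_done(): hands the job in; it is judged then, once.
Trained networks look in a picture, given as the dict that the camera call returned (one of the last four; its "shot" number tells which), for a name from the list of things; names that differ only in an ending like _2 or _b are one class to them, and where a whole thing is asked for, a point or a joint stands for the part that bears it (a point fixed in the world has none). Each returns a list of dicts, best first, with "score" (0 to 1); they miss things now and then, are a little off and sometimes report something else, mostly with a low value. They report only what shows in the picture. A call takes as long as a camera call. They do not tell look-alikes from the thing itself.
- models.spot_in(picture, query): "rect" ([left, top, right, bottom] in pixels, round what is visible of it).
- models.tip_of(picture, query): "pixel" ([column, row] in pixels: a listed point, or the origin of a listed thing).
The state is a dict: "clock": time; "joints": joint angles; "joint_vel": joint speeds; "joint_efforts": joint torques, N m; "position": TCP position; "ee_rot": TCP orientation; "contact_force": force on the tool from outside, world axes, zero at the start; "wrist_torque": the same for the moment, N m; "gripper_width": finger opening in mm; "grasp_force": force on a finger pad.
Only numpy, scipy, OpenCV 4.12 (cv2) and the standard library are available. Lean on these libraries where they do the work, as an engineer would, in place of code of your own. Each camera call takes 0.05 s, during which the arm holds its last target. There are 200 camera calls.

## Working session

There is one attempt and no reset: what is moved stays moved. The work goes in short steps, Python scripts to look and compute and a tool call to move; the robot and the scene stay as the last step left them, time stands still between calls to the robot, and variables do not carry over. Pictures are saved under pics/ and viewed, at most 10 in all, crops included, and the job is handed in when it is done.

Besides the shell and the picture viewer there is one more tool, called after "Request:" by a JSON object that holds its "op" and its "data". arm_command: Moves the arm, as the interface text tells. Its arguments: {"type":"object","properties":{"rows":{"type":"array"}},"required":["rows"]}

```bash
ls; mkdir -p pics; cat > h.py <<'E'
import numpy as np, cv2, json
from scipy.spatial.transform import Rotation as R
from bench import arm, imaging, job, models
def cam(p):
    return np.array(p["extrinsics"])
def ray(p,px,E=None):
    x=(px[0]-p["cx"])/p["fx"]; y=(px[1]-p["cy"])/p["fy"]
    d=np.array([x,y]); u=d.copy()
    for _ in range(20): u=d/(1+p["k1"]*(u@u))
    E=cam(p) if E is None else E
    Rm,t=E[:3,:3],E[:3,3]
    return -Rm.T@t, Rm.T@np.array([u[0],u[1],1])
def atz(p,px,z,E=None):
    o,d=ray(p,px,E); return o+d*(z-o[2])/d[2]
def proj(p,X,E=None):
    E=cam(p) if E is None else E
    c=E[:3,:3]@np.array(X,float)+E[:3,3]; u=c[:2]/c[2]; u=u*(1+p["k1"]*(u@u))
    return np.array([u[0]*p["fx"]+p["cx"],u[1]*p["fy"]+p["cy"]])
def wristE(p,s):
    T=np.eye(4);T[:3,:3]=R.from_quat(s["ee_rot"]).as_matrix();T[:3,3]=s["position"]
    return np.linalg.inv(T@np.array(p["T_tool_cam"]))
def save(p,n): cv2.imwrite("pics/"+n,p["frame"][:,:,::-1])
E
python3 - <<'E'
from h import *
s=arm.read_state();print({k:np.round(v,3).tolist() for k,v in s.items()})
for n in("top","scene"):
    p=imaging.get_image(n);save(p,n+"0.png");print(n,np.round(cam(p),3).tolist(),p["fx"],p["cx"],p["cy"],p["k1"])
    for q,z in (("lip",40),("knob_grip",114),("carrier_grip",44),("nest",30),("bin",0),("stand",0),("carrier",4),("alcohol_bottle",0),("strip_box",0),("cotton_jar",0),("slide_pack",0)):
        for r in models.tip_of(p,q)[:2]: print(q,round(r["score"],2),np.round(r["pixel"],1),np.round(atz(p,r["pixel"],z),1))
E
```

```text
pics
{'clock': 0.0, 'joints': [-0.849, 0.386, 0.007, -0.001, -1.194, -0.259], 'joint_vel': [-0.0, 0.001, -0.001, -0.0, -0.001, -0.0], 'joint_efforts': [-0.001, -39.228, 18.84, 4.186, -0.005, -0.0], 'position': [278.807, -558.718, 230.226], 'ee_rot': [-0.229, 0.973, 0.001, -0.0], 'contact_force': [1.075, 0.385, -0.183], 'wrist_torque': [0.037, -0.008, 0.007], 'grasp_force': 0.0, 'gripper_width': 85.196}
top [[0.003, -1.0, 0.002, -76.366], [-0.978, -0.003, -0.208, 503.33], [0.208, -0.001, -0.978, 1652.655], [0.0, 0.0, 0.0, 1.0]] 597.3838111794682 317.1487419784662 241.1753108871065 0.024869427733150377
lip 0.86 [380.5 251. ] [ 478.1 -256.7   40. ]
knob_grip 0.53 [418. 214.] [ 568.6 -354.7  114. ]
carrier_grip 0.66 [384.2 220.5] [ 567.2 -268.7   44. ]
nest 0.9 [323.4 237.6] [519.1 -93.1  30. ]
nest 0.64 [263.1 231.8] [535.8  82.   30. ]
bin 0.62 [381.  238.8] [ 522.6 -263.3    0. ]
stand 0.56 [268.1 235.2] [532.4  69.8   0. ]
stand 0.56 [321.7 240.8] [516.  -88.4   0. ]
carrier 0.88 [381.7 234.8] [ 533.8 -265.1    4. ]
alcohol_bottle 0.61 [190.2 279.4] [400.3 293.1   0. ]
strip_box 0.66
[... 280 characters left out ...]
.07679192039595345
lip 0.97 [349.7 216.2] [ 477.6 -251.4   40. ]
knob_grip 0.76 [334.2 165. ] [ 569.5 -357.7  114. ]
carrier_grip 0.55 [322. 207.] [ 558.5 -253.    44. ]
nest 0.86 [307.2 259. ] [512. -67.  30.]
nest 0.73 [266. 295.] [543.6  74.4  30. ]
bin 0.82 [331.8 220.1] [ 533.6 -263.2    0. ]
stand 0.81 [309.5 260.3] [519.4 -93.4  -0. ]
stand 0.73 [268.2 294.4] [555.9  48.2   0. ]
carrier 0.66 [330.4 220.6] [ 534.2 -254.9    4. ]
alcohol_bottle 0.88 [279.2 410.4] [396.2 287.4   0. ]
strip_box 0.91 [363.7 271.8] [ 383.2 -111.7   -0. ]
cotton_jar 0.89 [405.1 206.8] [ 367.8 -406.6    0. ]
cotton_jar 0.32 [334.3 219.6] [ 528.2 -268.1    0. ]
slide_pack 0.9 [262. 241.] [ 663.7 -107.2    0. ]
```

```bash
python3 - <<'E'
from h import *
p=imaging.get_image("top"); a=p["frame"][150:310,160:460]
cv2.imwrite("pics/a.png",cv2.resize(a,(800,427),interpolation=cv2.INTER_CUBIC)[:,:,::-1])
p=imaging.get_image("scene"); a=p["frame"][130:350,210:450]
cv2.imwrite("pics/b.png",cv2.resize(a,(654,600),interpolation=cv2.INTER_CUBIC)[:,:,::-1])
E
```

```text
(no output)
```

View pics/a.png

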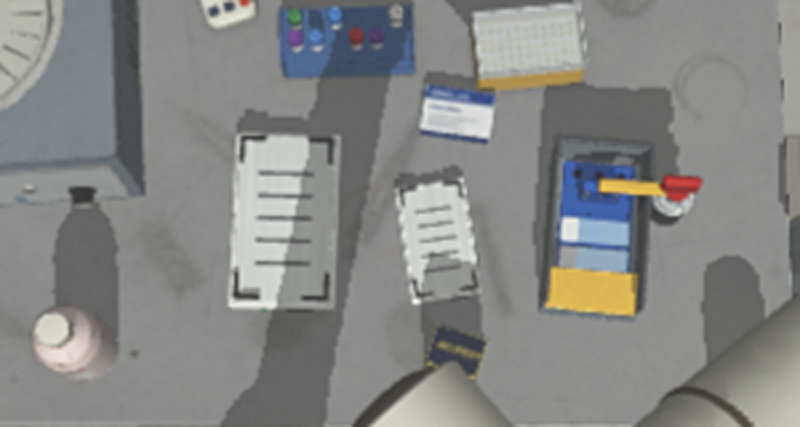

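View pics/b.png

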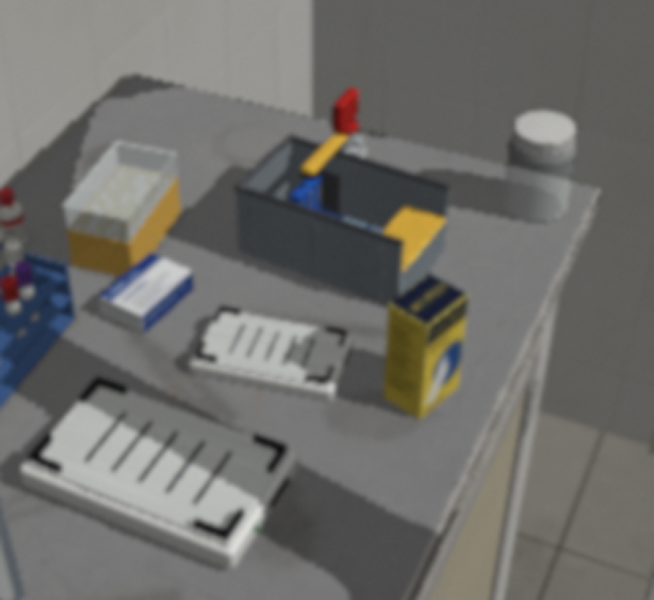

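The larger stand is the left one (pixel ~(264,232) in top). The bin is at ~(382,235) with the knob to its right. Next, a closer look from the wrist camera.

```bash
cat >> h.py <<'E'
def quat(yaw_y,tilt=0,axis=(0,-1,0)):
    # tool down, tool y at world yaw yaw_y, then tilted about world axis
    y=np.array([np.cos(yaw_y),np.sin(yaw_y),0]);z=np.array([0,0,-1.])
    M=np.c_[np.cross(y,z),y,z]
    return R.from_rotvec(np.array(axis,float)*tilt)*R.from_matrix(M)
def rel(pos,Rt,cur=None):
    s=arm.read_state(); 
    R0=R.from_quat(s["ee_rot"]) if cur is None else cur[1]
    p0=np.array(s["position"]) if cur is None else cur[0]
    return np.round(R0.inv().apply(np.array(pos,float)-p0),1).tolist(), np.round((R0.inv()*Rt).as_rotvec(),4).tolist()
E
python3 - <<'E'
from h import *
p=imaging.get_image("wrist");print(np.round(p["T_tool_cam"],3).tolist(),p["fx"])
print(rel([450,-300,400],quat(np.pi)))
E
```

```text
[[-0.0, -0.954, -0.3, 76.317], [1.0, -0.0, 0.001, 0.743], [-0.001, -0.3, 0.954, -142.873], [0.0, 0.0, 0.0, 1.0]] 424.06553721125664
([-268.7, 155.6, -168.7], [0.0, -0.0, -1.108])
```

Request:
{"op": "arm_command", "data": {"rows": [{"grip": 1,"linear": [-336,110,-150],"rot": [0,0,-1.108]},{"grip": 1,"linear": [-336,110,-150],"rot": [0,0,-1.108]},{"grip": 1,"linear": [-336,110,-150],"rot": [0,0,-1.108]},{"grip": 1,"linear": [-336,110,-150],"rot": [0,0,-1.108]},{"grip": 1,"linear": [-336,110,-150],"rot": [0,0,-1.108]},{"grip": 1,"linear": [-336,110,-150],"rot": [0,0,-1.108]},{"grip": 1,"linear": [-336,110,-150],"rot": [0,0,-1.108]},{"grip": 1,"linear": [-336,110,-150],"rot": [0,0,-1.108]}]}}

```text
clock: 2.35
position: [530.8, -310.3, 381.0]
ee_rot: [0.707, -0.707, -0.0, 0.0]
contact_force: [-1.1, -0.6, -0.5]
gripper_width: 85.1
grasp_force: 0.0
```

```bash
python3 - <<'E'
from h import *
s=arm.read_state();p=imaging.get_image("wrist");save(p,"w1.png");E=wristE(p,s)
print(np.round(s["position"],1),np.round(s["ee_rot"],3),np.round(s["joints"],2))
for q,z in (("lip",40),("knob_grip",114),("carrier_grip",44),("bin",0),("carrier",4)):
    for r in models.tip_of(p,q)[:2]: print(q,round(r["score"],2),np.round(r["pixel"],1),np.round(atz(p,r["pixel"],z,E),1))
E
```

```text
[ 530.8 -310.3  381. ] [ 0.707 -0.707 -0.     0.   ] [-0.27  0.31  0.26 -0.   -1.52  0.27]
lip 0.96 [369.3 215.9] [ 479.7 -256.6   40. ]
knob_grip 0.66 [297.1 148.8] [ 558.4 -342.7  114. ]
carrier_grip 0.68 [295.2 207.6] [ 566.7 -267.7   44. ]
```

View pics/w1.png

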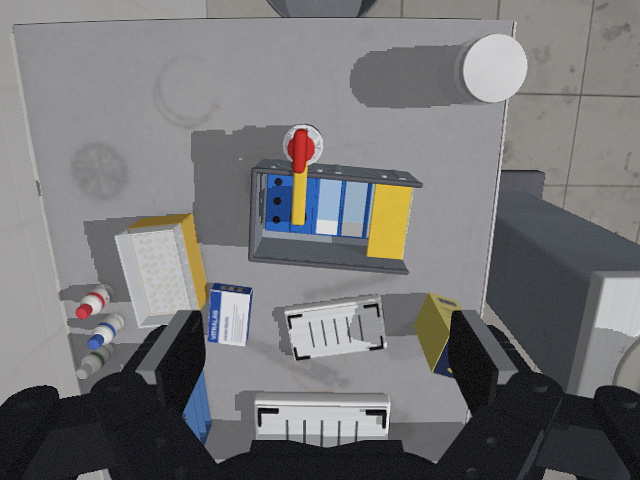

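The wrist view shows the bin (250–421, 161–273), knob bar at (300,149), arm across the tab, lip at right. Zoom for precise corners.

```bash
python3 - <<'E'
from h import *
a=cv2.imread("pics/w1.png")[115:280,240:430]
a=cv2.resize(a,None,fx=4,fy=4,interpolation=cv2.INTER_CUBIC)[:600]
for i in range(0,760,80): cv2.putText(a,str(240+i//4),(i,10),0,.4,(0,255,0));cv2.line(a,(i,0),(i,6),(0,255,0))
for i in range(0,600,80): cv2.putText(a,str(115+i//4),(0,i+4),0,.4,(0,255,0))
cv2.imwrite("pics/c.png",a)
E
```

```text
(no output)
```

View pics/c.png

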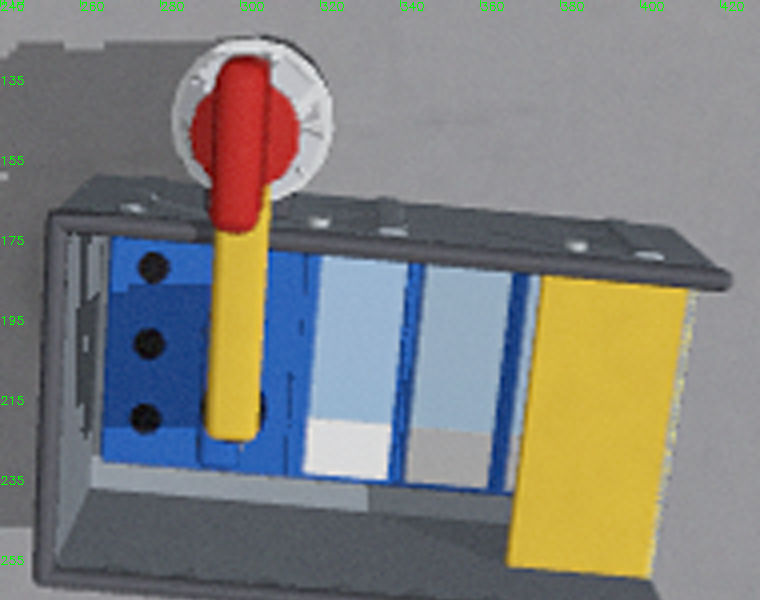

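```bash
cat > fit.py <<'E'
from h import *
from scipy.optimize import least_squares
p=imaging.get_image("wrist");s=arm.read_state();E=wristE(p,s)
M=[[90,-52,80],[-90,-52,80],[90,52,80],[-90,52,80],[-45,-48,44],[-45,48,44],[40,-98,131],[40,-58,131]]
P=np.array([[252,168],[423,185],[249,260.5],[408,273],[375.2,183.7],[367,256.8],[300.7,129.5],[298.7,172]])
def f(v):
    c,n=np.cos(v[2]),np.sin(v[2])
    return np.array([proj(p,[v[0]+c*a-n*b,v[1]+n*a+c*b,z],E) for a,b,z in M])-P
r=least_squares(lambda v:f(v).ravel(),[525,-262,0],loss="soft_l1");print(np.round(r.x,3),np.round(f(r.x),1).tolist())
x,y,t=r.x;c,n=np.cos(t),np.sin(t)
for nm,a,b in(("lip",-45,0),("knob",40,-78),("cgrip",40,0)):print(nm,x+c*a-n*b,y+n*a+c*b)
# carrier plate corners: far corners on the image (z=10)
for q in((267,174),(265.3,230),(368,238)):print(np.round(atz(p,q,10,E),1))
print(np.round(atz(p,(298,224.5),90,E),1))
E
python3 fit.py
```

```text
[ 5.21867e+02 -2.60616e+02 -9.60000e-02] [[1.0, -0.3], [-0.4, -1.3], [-0.0, -0.4], [-0.1, 1.1], [1.2, -6.1], [-0.9, -0.6], [0.4, 1.3], [-0.9, 2.5]]
lip 477.0745374089256 -256.2976918716546
knob 554.1968604569882 -342.09482053963666
cgrip 561.6822274751195 -264.45482259654113
[ 601.8 -302.8   10. ]
[ 607.  -231.5   10. ]
[ 476.5 -220.6   10. ]
[ 559.8 -261.8   90. ]
```

Request:
{"op": "arm_command", "data": {"rows": [{"grip": 1,"linear": [31.7,-24.2,60],"rot": [0,0,0.096]},{"grip": 1,"linear": [31.7,-24.2,120],"rot": [0,0,0.096]},{"grip": 0.8,"linear": [31.7,-24.2,180],"rot": [0,0,0.096]},{"grip": 0.6,"linear": [31.7,-24.2,220],"rot": [0,0,0.096]},{"grip": 0.5,"linear": [31.7,-24.2,250],"rot": [0,0,0.096]},{"grip": 0.5,"linear": [31.7,-24.2,270],"rot": [0,0,0.096]},{"grip": 0.5,"linear": [31.7,-24.2,279],"rot": [0,0,0.096]},{"grip": 0.5,"linear": [31.7,-24.2,279],"rot": [0,0,0.096]},{"grip": 0.5,"linear": [31.7,-24.2,279],"rot": [0,0,0.096]}]}}

```text
clock: 3.82
position: [555.4, -342.9, 103.5]
ee_rot: [-0.672, 0.74, -0.001, 0.0]
contact_force: [-0.1, -0.2, 0.7]
gripper_width: 42.4
grasp_force: 0.0
```

```bash
python3 - <<'E'
from h import *
s=arm.read_state();p=imaging.get_image("wrist");save(p,"w2.png");E=wristE(p,s)
print(np.round(s["position"],1),np.round(s["joints"],2))
print(proj(p,[555,-342,131],E))
E
```

```text
[ 555.4 -342.9  103.5] [-0.31  0.54 -0.08  0.   -0.95  0.21]
[326.98795589 356.3516015 ]
```

View pics/w2.png

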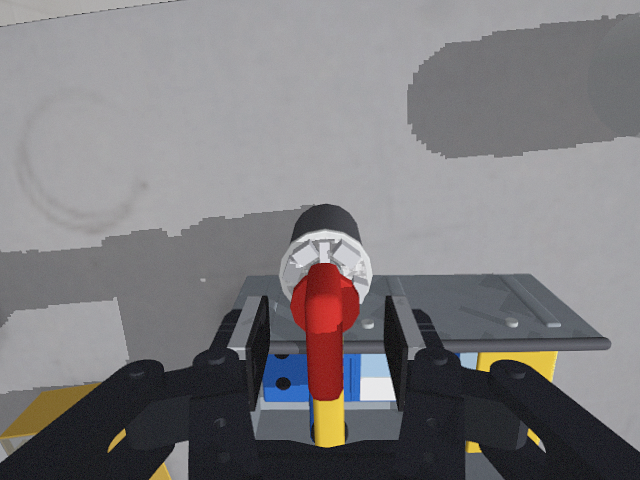

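The bar (305–343, 262–400) sits centred between the pads and aligned. Close.

Request:
{"op": "arm_command", "data": {"rows": [{"grip": 0,"linear": [0,0,0],"rot": [0,0,0]},{"grip": 0,"linear": [0,0,0],"rot": [0,0,0]},{"grip": 0,"linear": [0,0,0],"rot": [0,0,0]},{"grip": 0,"linear": [0,0,0],"rot": [0,0,0]},{"grip": 0,"linear": [0,0,0],"rot": [0,0,0]},{"grip": 0,"linear": [0,0,0],"rot": [0,0,0]}]}}

```text
clock: 4.62
position: [555.9, -342.7, 103.2]
ee_rot: [-0.673, 0.74, -0.001, 0.001]
contact_force: [2.9, 0.5, 5.1]
gripper_width: 10.6
grasp_force: 60.7
```

Request:
{"op": "arm_command", "data": {"rows": [{"grip": 0,"linear": [0,0,-3],"rot": [0,0,0]},{"grip": 0,"linear": [0,0,-6],"rot": [0,0,0]},{"grip": 0,"linear": [0,0,-9],"rot": [0,0,0]},{"grip": 0,"linear": [0,0,-12],"rot": [0,0,0]},{"grip": 0,"linear": [0,0,-12],"rot": [0,0,0]}]}}

```text
clock: 5.25
position: [555.5, -342.5, 111.9]
ee_rot: [-0.672, 0.74, -0.0, 0.001]
contact_force: [6.4, -2.3, -8.3]
gripper_width: 10.9
grasp_force: 58.9
```

Request:
{"op": "arm_command", "data": {"rows": [{"grip": 0,"linear": [0,0,-2.5],"rot": [0,0,0]},{"grip": 0,"linear": [0,0,-2.5],"rot": [0,0,0.1]},{"grip": 0,"linear": [0,0,-2.5],"rot": [0,0,0.25]},{"grip": 0,"linear": [0,0,-2.5],"rot": [0,0,0.4]},{"grip": 0,"linear": [0,0,-2.5],"rot": [0,0,0.4]}]}}

```text
clock: 5.88
position: [555.4, -342.5, 113.9]
ee_rot: [-0.511, 0.859, 0.0, 0.001]
contact_force: [7.0, -2.0, -8.5]
gripper_width: 10.4
grasp_force: 58.8
```

```bash
python3 - <<'E'
from h import *
s=arm.read_state();print(np.round(s["position"],1),np.round(s["contact_force"],1),np.round(s["wrist_torque"],2))
p=imaging.get_image("wrist");save(p,"w3.png")
E
```

```text
[ 555.4 -342.5  113.9] [ 7.  -2.  -8.5] [-1.03 -2.11 -0.07]
```

View pics/w3.png

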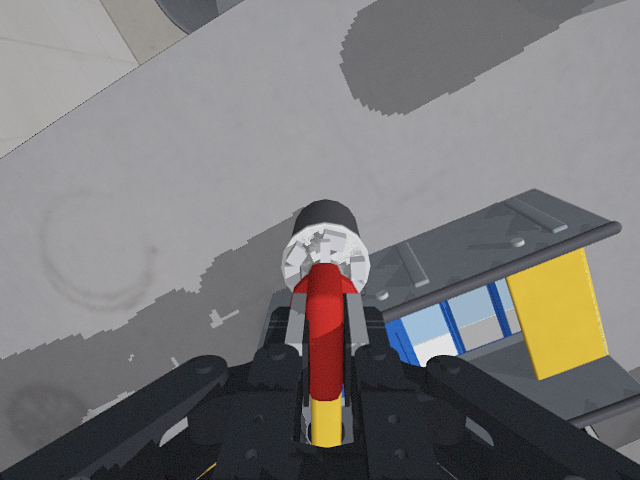

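The knob turns with the gripper (bar and yellow arm stay aligned at column ~325). Continue.

Request:
{"op": "arm_command", "data": {"rows": [{"grip": 0,"linear": [0,0,0],"rot": [0,0,0.17]},{"grip": 0,"linear": [0,0,0],"rot": [0,0,0.34]},{"grip": 0,"linear": [0,0,0],"rot": [0,0,0.51]},{"grip": 0,"linear": [0,0,0],"rot": [0,0,0.68]},{"grip": 0,"linear": [0,0,0],"rot": [0,0,0.82]},{"grip": 0,"linear": [0,0,0],"rot": [0,0,0.9]},{"grip": 0,"linear": [0,0,0],"rot": [0,0,0.9]},{"grip": 0,"linear": [0,0,5],"rot": [0,0,0.9]},{"grip": 0,"linear": [0,0,10],"rot": [0,0,0.9]},{"grip": 0,"linear": [0,0,10],"rot": [0,0,0.9]}]}}

```text
clock: 7.18
position: [555.4, -342.3, 104.3]
ee_rot: [-0.087, 0.996, 0.0, 0.0]
contact_force: [6.5, -2.1, -6.2]
gripper_width: 10.9
grasp_force: 59.3
```

Request:
{"op": "arm_command", "data": {"rows": [{"grip": 0,"linear": [0,0,3],"rot": [0,0,0]},{"grip": 0.3,"linear": [0,0,3],"rot": [0,0,0]},{"grip": 0.5,"linear": [0,0,2],"rot": [0,0,0]},{"grip": 0.5,"linear": [0,0,2],"rot": [0,0,0]},{"grip": 0.5,"linear": [0,0,2],"rot": [0,0,0]},{"grip": 0.5,"linear": [0,0,-40],"rot": [0,0,0]},{"grip": 0.5,"linear": [0,0,-100],"rot": [0,0,0]},{"grip": 0.5,"linear": [0,0,-160],"rot": [0,0,0]},{"grip": 0.5,"linear": [0,0,-200],"rot": [0,0,0]}]}}

```text
clock: 8.3
position: [554.9, -342.8, 310.7]
ee_rot: [-0.087, 0.996, -0.001, 0.002]
contact_force: [1.1, -0.7, -0.7]
gripper_width: 42.9
grasp_force: 0.0
```

```bash
python3 - <<'E'
from h import *
print(rel([540,-205,290],quat(np.pi-.096)))
E
```

```text
([-9.2, 138.3, 20.4], [-0.0042, 0.0013, -1.3])
```

Request:
{"op": "arm_command", "data": {"rows": [{"grip": 0.8,"linear": [-9,138,20],"rot": [0,0,-1.3]},{"grip": 0.8,"linear": [-9,138,20],"rot": [0,0,-1.3]},{"grip": 0.8,"linear": [-9,138,20],"rot": [0,0,-1.3]},{"grip": 0.8,"linear": [-9,138,20],"rot": [0,0,-1.3]},{"grip": 0.8,"linear": [-9,138,20],"rot": [0,0,-1.3]},{"grip": 0.8,"linear": [-9,138,20],"rot": [0,0,-1.3]},{"grip": 0.8,"linear": [-9,138,20],"rot": [0,0,-1.3]},{"grip": 0.8,"linear": [-9,138,20],"rot": [0,0,-1.3]},{"grip": 0.8,"linear": [-9,138,20],"rot": [0,0,-1.3]}]}}

```text
clock: 9.43
position: [539.5, -205.0, 286.8]
ee_rot: [-0.671, 0.741, 0.0, -0.0]
contact_force: [-0.0, 0.1, 0.2]
gripper_width: 68.0
grasp_force: 0.0
```

```bash
python3 - <<'E'
from h import *
s=arm.read_state();p=imaging.get_image("wrist");save(p,"w4.png");E=wristE(p,s)
print(np.round(s["position"],1),np.round(s["ee_rot"],3),np.round(s["joints"],2))
for q,z in (("lip",40),("knob_grip",114),("carrier_grip",44),("carrier",4),("nest",30),("stand",0)):
    for r in models.tip_of(p,q)[:2]: print(q,round(r["score"],2),np.round(r["pixel"],1),np.round(atz(p,r["pixel"],z,E),1))
E
```

```text
[ 539.5 -205.   286.8] [-0.671  0.741  0.    -0.   ] [-0.08  0.27 -0.02 -0.   -1.28 -0.02]
lip 0.59 [388.2 122.8] [ 478.5 -256.9   40. ]
knob_grip 0.6 [281.5  11.4] [ 556.2 -342.5  114. ]
knob_grip 0.43 [334.4 117.5] [ 527.1 -268.9  114. ]
carrier_grip 0.72 [290.3 121.9] [ 565.1 -266.4   44. ]
carrier 0.76 [332.5 119.9] [ 527.5 -262.8    4. ]
nest 0.93 [355.1 289.1] [520.5 -93.4  30. ]
nest 0.66 [352.7 428.3] [536.9  84.6  30. ]
stand 0.85 [347.5 408.7] [541.3  81.1   0. ]
stand 0.15 [387.5 122.6] [ 473.7 -254.8    0. ]
```

View pics/w4.png

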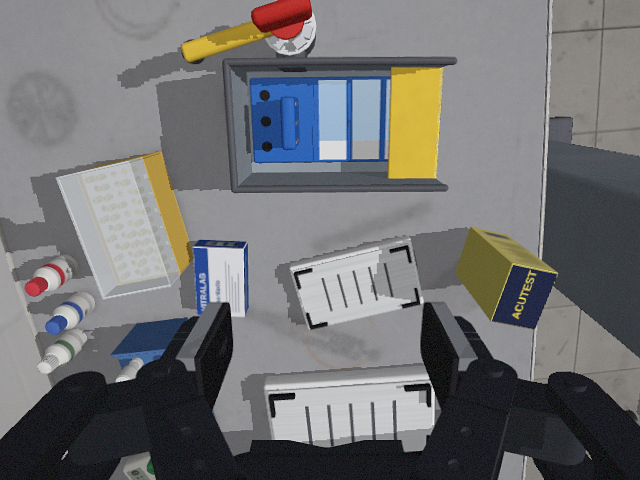

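Knob arm now points to the far end (187,50); tab at (283–299, 95–148); carrier far edge at column 250.

```bash
python3 - <<'E'
from h import *
s=arm.read_state();p=imaging.get_image("wrist");E=wristE(p,s)
a=cv2.imread("pics/w4.png")
k=atz(p,(187,50),90,E);b1=atz(p,(254,21),131,E);b2=atz(p,(311,5),131,E)
print("arm tip",k.round(1),"len",np.hypot(*(k[:2]-[555.5,-342])).round(1),"ang",np.arctan2(*(k[:2]-[555.5,-342])[::-1]),"bar",b1.round(1),b2.round(1),"barang",np.arctan2(*(b1-b2)[1::-1]))
for q,z in (((251,78),10),((251,163),10),((387,162),10),((290,122),66),((290,96),66),((290,148),66)):print(q,atz(p,q,z,E).round(1))
c=cv2.resize(a[60:200,220:420],None,fx=4,fy=4,interpolation=cv2.INTER_CUBIC)
cv2.imwrite("pics/d.png",c)
E
```

```text
arm tip [ 632.4 -328.3   90. ] len 78.1 ang 0.17612802856942136 bar [ 573.7 -335.3  131. ] [ 536.1 -341.   131. ] barang 0.15085576519173058
(251, 78) [ 600.3 -308.7   10. ]
(251, 163) [ 611.8 -229.8   10. ]
(387, 162) [ 478.  -217.7   10. ]
(290, 122) [ 563.8 -267.1   66. ]
(290, 96) [ 561.3 -287.8   66. ]
(290, 148) [ 566.3 -245.8   66. ]
```

View pics/d.png

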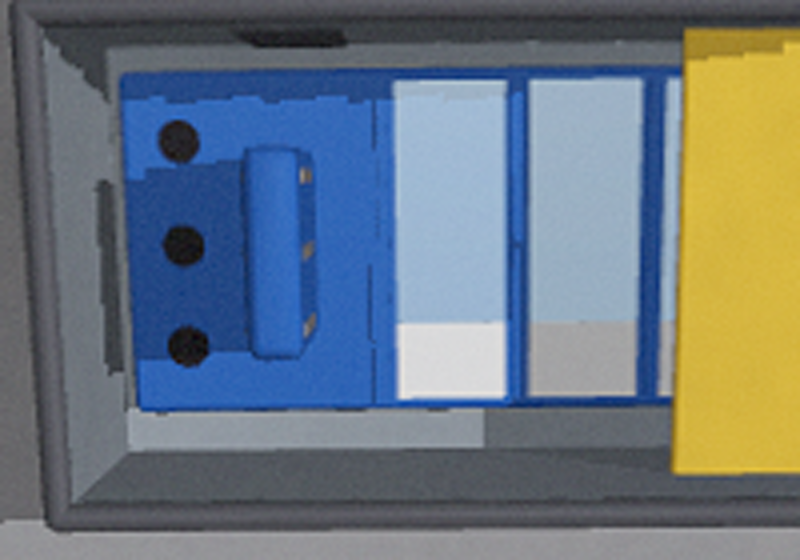

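```bash
python3 - <<'E'
from h import *
for z in(130,27):print(rel([565,-266,z],quat(np.pi-.092)))
E
```

```text
([58.3, -31.1, 156.8], [0.0, 0.0, -0.0044])
([58.3, -31.1, 259.8], [0.0, 0.0, -0.0044])
```

Request:
{"op": "arm_command", "data": {"rows": [{"grip": 0.5,"linear": [58.3,-31.1,0],"rot": [0,0,-0.004]},{"grip": 0.5,"linear": [58.3,-31.1,60],"rot": [0,0,-0.004]},{"grip": 0.5,"linear": [58.3,-31.1,115],"rot": [0,0,-0.004]},{"grip": 0.5,"linear": [58.3,-31.1,157],"rot": [0,0,-0.004]},{"grip": 0.5,"linear": [58.3,-31.1,190],"rot": [0,0,-0.004]},{"grip": 0.5,"linear": [58.3,-31.1,220],"rot": [0,0,-0.004]},{"grip": 0.5,"linear": [58.3,-31.1,245],"rot": [0,0,-0.004]},{"grip": 0.5,"linear": [58.3,-31.1,259],"rot": [0,0,-0.004]},{"grip": 0.5,"linear": [58.3,-31.1,259],"rot": [0,0,-0.004]}]}}

```text
clock: 10.95
position: [564.9, -266.2, 34.3]
ee_rot: [-0.675, 0.738, -0.001, -0.0]
contact_force: [-15.0, 8.5, 31.1]
gripper_width: 43.0
grasp_force: 17.2
```

Request:
{"op": "arm_command", "data": {"rows": [{"grip": 0.3,"linear": [0,0,0],"rot": [0,0,0]},{"grip": 0.2,"linear": [0,0,0],"rot": [0,0,0]},{"grip": 0,"linear": [0,0,0],"rot": [0,0,0]},{"grip": 0,"linear": [0,0,0],"rot": [0,0,0]},{"grip": 0,"linear": [0,0,0],"rot": [0,0,0]},{"grip": 0,"linear": [0,0,0],"rot": [0,0,0]}]}}

```text
clock: 11.7
position: [566.9, -266.4, 30.2]
ee_rot: [-0.674, 0.738, -0.002, 0.001]
contact_force: [-0.7, 1.7, 10.1]
gripper_width: 11.1
grasp_force: 60.0
```

```bash
python3 - <<'E'
from h import *
s=arm.read_state();print(np.round(s["position"],1),np.round(s["ee_rot"],3),s["gripper_width"])
p0=np.array(s["position"]);R0=R.from_quat(s["ee_rot"])
t=-.092;u=np.array([np.cos(t),np.sin(t),0]);ax=np.array([np.sin(t),-np.cos(t),0]) # -y of carrier
piv=np.array([*(p0[:2]-120*u[:2]),4.])
for d in range(4,33,4):
    q=R.from_rotvec(ax*np.radians(d)); P=piv+q.apply(p0-piv)+[0,0,2*min(d/8,1)]
    print(d,rel(P,q*R0,(p0,R0)))
q=R.from_rotvec(ax*np.radians(32)); print("slope in tool after tilt",np.round((q*R0).inv().apply(q.apply(u)),3),"up",np.round((q*R0).inv().apply([0,0,1]),3))
E
```

```text
[ 566.9 -266.4   30.2] [-0.674  0.738 -0.002  0.001] 11.092414182251629
4 ([0.0, 2.1, -9.3], [0.0698, 0.0001, 0.0001])
8 ([0.0, 4.7, -18.5], [0.1396, 0.0002, 0.0002])
12 ([0.0, 8.0, -26.4], [0.2094, 0.0002, 0.0003])
16 ([0.0, 11.7, -34.1], [0.2793, 0.0003, 0.0003])
20 ([0.0, 16.0, -41.5], [0.3491, 0.0004, 0.0004])
24 ([0.0, 20.8, -48.6], [0.4189, 0.0005, 0.0005])
28 ([0.0, 26.1, -55.4], [0.4887, 0.0006, 0.0006])
32 ([0.0, 31.9, -61.7], [0.5585, 0.0007, 0.0007])
slope in tool after tilt [ 0.001 -1.     0.004] up [ 0.002 -0.533 -0.846]
```

Request:
{"op": "arm_command", "data": {"rows": [{"grip": 0,"linear": [0,1,-6],"rot": [0.035,0,0]},{"grip": 0,"linear": [0,2,-11],"rot": [0.07,0,0]},{"grip": 0,"linear": [0,3.5,-16],"rot": [0.105,0,0]},{"grip": 0,"linear": [0,4.7,-20.5],"rot": [0.14,0,0]},{"grip": 0,"linear": [0,6.3,-24.5],"rot": [0.175,0,0]},{"grip": 0,"linear": [0,8,-28.5],"rot": [0.21,0,0]},{"grip": 0,"linear": [0,8,-28.5],"rot": [0.21,0,0]}]}}

```text
clock: 12.58
position: [555.3, -265.1, 55.5]
ee_rot: [-0.67, 0.735, -0.076, 0.07]
contact_force: [0.2, 0.4, -2.8]
gripper_width: 11.5
grasp_force: 58.4
```

```bash
python3 - <<'E'
from h import *
s=arm.read_state()
p0=np.array(s["position"]);R0=R.from_quat(s["ee_rot"])
t=-.092;u=np.array([np.cos(t),np.sin(t),0]);ax=np.array([np.sin(t),-np.cos(t),0])
th0=np.arccos(-R0.apply([0,0,1])[2]);print(np.degrees(th0))
off=R.from_rotvec(ax*th0).apply(-120*u-26*np.array([0,0,1])); piv=p0+off;print("pivot",piv.round(1))
for d in (4,8,12,16,20):
    q=R.from_rotvec(ax*np.radians(d)); P=piv+q.apply(p0-piv)
    print(d,rel(P,q*R0,(p0,R0)))
P1=P;q1=q*R0
sl=R.from_rotvec(ax*(th0+np.radians(20))).apply(u)
for k in(20,40,62):print("draw",k,rel(P1+k*sl,q1,(p0,R0)))
P2=P1+62*sl
for k in(40,80):print("up",k,rel(P2+[0,0,k],q1,(p0,R0)), P2+[0,0,k])
E
```

```text
11.884103089406816
pivot [ 443.7 -254.8    5.3]
4 ([-0.0, 2.1, -8.3], [0.0698, -0.0001, -0.0])
8 ([-0.0, 4.8, -16.4], [0.1396, -0.0002, -0.0001])
12 ([-0.0, 8.0, -24.4], [0.2094, -0.0002, -0.0001])
16 ([-0.0, 11.8, -32.1], [0.2793, -0.0003, -0.0001])
20 ([-0.0, 16.1, -39.5], [0.3491, -0.0004, -0.0002])
draw 20 ([-0.0, -2.7, -46.3], [0.3491, -0.0004, -0.0002])
draw 40 ([-0.1, -21.5, -53.2], [0.3491, -0.0004, -0.0002])
draw 62 ([-0.1, -42.1, -60.7], [0.3491, -0.0004, -0.0002])
up 40 ([-0.1, -50.4, -99.8], [0.3491, -0.0004, -0.0002]) [ 583.92153023 -267.70187891  163.5568849 ]
up 80 ([-0.1, -58.6, -139.0], [0.3491, -0.0004, -0.0002]) [ 583.92153023 -267.70187891  203.5568849 ]
```

Request:
{"op": "arm_command", "data": {"rows": [{"grip": 0,"linear": [0,1,-4.5],"rot": [0.035,0,0]},{"grip": 0,"linear": [0,2.1,-8.8],"rot": [0.07,0,0]},{"grip": 0,"linear": [0,4.8,-17],"rot": [0.14,0,0]},{"grip": 0,"linear": [0,8,-25],"rot": [0.209,0,0]},{"grip": 0,"linear": [0,11.8,-33],"rot": [0.279,0,0]},{"grip": 0,"linear": [0,16.1,-40.5],"rot": [0.349,0,0]},{"grip": 0,"linear": [0,16.1,-40.5],"rot": [0.349,0,0]}]}}

```text
clock: 13.45
position: [532.0, -263.3, 92.2]
ee_rot: [-0.647, 0.711, -0.203, 0.186]
contact_force: [0.3, -0.2, -2.3]
gripper_width: 11.6
grasp_force: 58.6
```

```bash
python3 - <<'E'
from h import *
p=imaging.get_image("scene"); a=p["frame"][90:270,240:440]
cv2.imwrite("pics/e.png",cv2.resize(a,(660,594),interpolation=cv2.INTER_CUBIC)[:,:,::-1])
E
```

```text
(no output)
```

View pics/e.png

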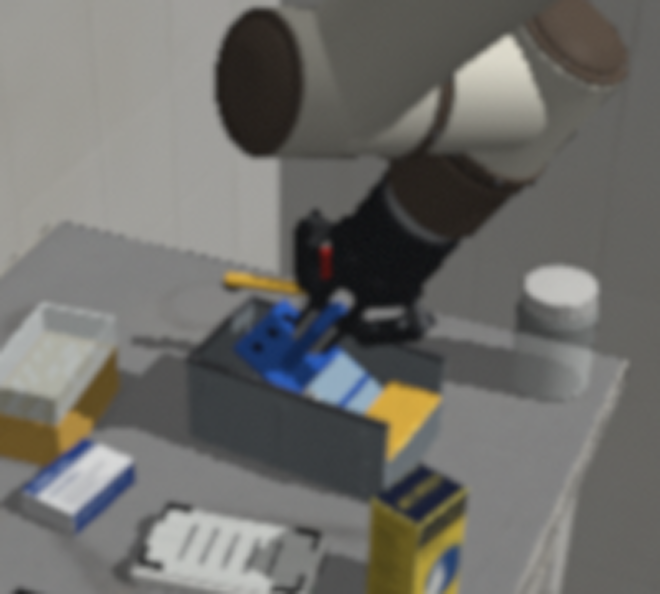

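Carrier tilts cleanly with the gripper, tab end above the far wall. Draw along the slope, then up.

Request:
{"op": "arm_command", "data": {"rows": [{"grip": 0,"linear": [0,-8,-1],"rot": [0,0,0]},{"grip": 0,"linear": [0,-20,-1],"rot": [0,0,0]},{"grip": 0,"linear": [0,-34,-1],"rot": [0,0,0]},{"grip": 0,"linear": [0,-48,-1],"rot": [0,0,0]},{"grip": 0,"linear": [0,-62,-1],"rot": [0,0,0]},{"grip": 0,"linear": [0,-62,-1],"rot": [0,0,0]},{"grip": 0,"linear": [0,-67,-10],"rot": [0,0,0]},{"grip": 0,"linear": [0,-78,-26],"rot": [0,0,0]},{"grip": 0,"linear": [0,-91,-47],"rot": [0,0,0]},{"grip": 0,"linear": [0,-104,-68],"rot": [0,0,0]}]}}

```text
clock: 14.75
position: [584.7, -268.1, 207.7]
ee_rot: [-0.648, 0.71, -0.205, 0.186]
contact_force: [-0.2, 0.2, -1.8]
gripper_width: 11.7
grasp_force: 58.6
```

```bash
python3 - <<'E'
from h import *
s=arm.read_state();print(np.round(s["position"],1),np.round(s["contact_force"],1),s["gripper_width"])
# stand pose from top image: white region
p=imaging.get_image("top")
for q,z in (("nest",30),("stand",0)):
    for r in models.tip_of(p,q)[:2]: print(q,round(r["score"],2),np.round(r["pixel"],1),np.round(atz(p,r["pixel"],z),1))
save(p,"top2.png")
g=p["frame"].astype(int);
m=((g.min(2)>165)&(g.max(2)-g.min(2)<25)).astype(np.uint8)
print(models.spot_in(p,"stand")[:3])
a=p["frame"][190:275,235:300]
cv2.imwrite("pics/f.png",cv2.resize(a,None,fx=7,fy=7,interpolation=cv2.INTER_CUBIC)[:,:,::-1])
E
```

```text
[ 584.7 -268.1  207.7] [-0.2  0.2 -1.8] 11.748182357941396
nest 0.69 [266.  230.3] [540.3  73.7  30. ]
stand 0.94 [267.7 235.4] [531.8  71.    0. ]
[{'rect': [247.1, 200.7, 286.4, 263.2], 'score': 0.97}]
```

View pics/f.png

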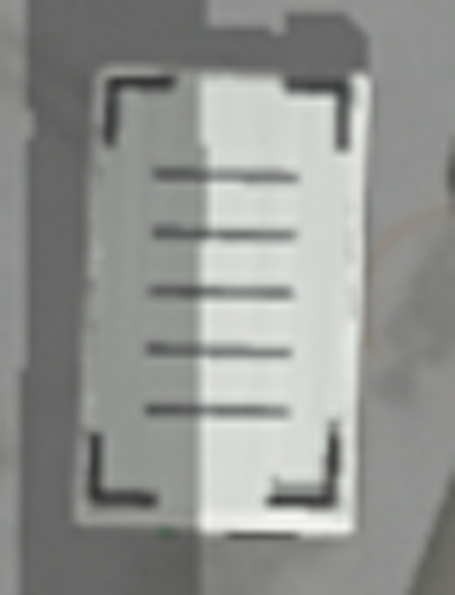

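Guide corners in crop at (107,80),(350,82),(90,503),(336,503).

```bash
python3 - <<'E'
from h import *
p=imaging.get_image("top")
for C in ([(107,80),(350,82),(90,503),(336,503)],[(118,90),(337,92),(100,492),(328,492)]):
    W=np.array([atz(p,((x+.5)/7-.5+235,(y+.5)/7-.5+190),38) for x,y in C])
    TL,TR,BL,BR=W
    print(W.round(1).tolist(),"centre",W.mean(0).round(1),"L",np.linalg.norm(TL-BL).round(1),np.linalg.norm(TR-BR).round(1),"W",np.linalg.norm(TL-TR).round(1),np.linalg.norm(BL-BR).round(1))
    d=(TL-BL+TR-BR);e=(TL-TR+BL-BR);print("yaw",np.arctan2(d[1],d[0]),np.arctan2(-e[0],e[1]))
# check of the bias: lines mid (z=30)
for x,y in((226,176),(217,410)):print(atz(p,((x+.5)/7-.5+235,(y+.5)/7-.5+190),30))
p=imaging.get_image("scene")
for r in models.tip_of(p,"nest"): print(r["score"],atz(p,r["pixel"],30))
# top-cam bias check on lip & knob: earlier top lip 478.1,-256.7, wrist 477-479,-256.5
E
```

```text
[[626.1, 121.9, 38.0], [625.6, 20.5, 38.0], [446.9, 124.2, 38.0], [447.2, 23.8, 38.0]] centre [536.5  72.6  38. ] L 179.2 178.4 W 101.4 100.4
yaw -0.015438333465563538 -0.0011332319551752943
[[621.8, 117.2, 38.0], [621.3, 25.9, 38.0], [451.5, 120.2, 38.0], [451.8, 27.1, 38.0]] centre [536.6  72.6  38. ] L 170.3 169.5 W 91.3 93.1
yaw -0.012451454654906255 -0.0015353536531612015
[587.03172231  72.13679659  30.        ]
[487.43531961  73.8477256   30.        ]
0.91 [512.59758449 -76.31258502  30.        ]
0.57 [544.6558383   67.36684735  30.        ]
0.35 [515.31897747 107.70508045  30.        ]
```

```bash
python3 - <<'E'
from h import *
Q=quat(np.pi-.013)
for P in([577,-200,215],[577,-100,205],[576.5,10,190],[576.5,72.1,170],[576.5,72.1,100]):print(P,rel(P,Q))
E
```

```text
[577, -200, 215] ([-66.8, 5.5, -16.3], [-0.5563, -0.0215, -0.0774])
[577, -100, 205] ([-166.3, 18.6, -12.6], [-0.5563, -0.0215, -0.0774])
[576.5, 10, 190] ([-275.8, 35.6, -5.5], [-0.5563, -0.0215, -0.0774])
[576.5, 72.1, 170] ([-337.6, 51.1, 8.5], [-0.5563, -0.0215, -0.0774])
[576.5, 72.1, 100] ([-337.6, 88.0, 67.9], [-0.5563, -0.0215, -0.0774])
```

Request:
{"op": "arm_command", "data": {"rows": [{"grip": 0,"linear": [-15,1,-8],"rot": [-0.09,-0.004,-0.013]},{"grip": 0,"linear": [-45,4,-16],"rot": [-0.2,-0.008,-0.028]},{"grip": 0,"linear": [-85,8,-16],"rot": [-0.32,-0.012,-0.044]},{"grip": 0,"linear": [-130,14,-14],"rot": [-0.43,-0.017,-0.06]},{"grip": 0,"linear": [-180,21,-12],"rot": [-0.52,-0.02,-0.072]},{"grip": 0,"linear": [-230,28,-9],"rot": [-0.556,-0.0215,-0.0774]},{"grip": 0,"linear": [-276,35.6,-5.5],"rot": [-0.556,-0.0215,-0.0774]},{"grip": 0,"linear": [-312,44,2],"rot": [-0.556,-0.0215,-0.0774]},{"grip": 0,"linear": [-337.6,51.1,8.5],"rot": [-0.556,-0.0215,-0.0774]},{"grip": 0,"linear": [-337.6,51.1,8.5],"rot": [-0.556,-0.0215,-0.0774]}]}}

```text
clock: 16.35
position: [576.6, 73.4, 169.1]
ee_rot: [-0.704, 0.711, -0.0, -0.001]
contact_force: [0.1, -0.7, -0.7]
gripper_width: 11.3
grasp_force: 58.7
```

```bash
python3 - <<'E'
from h import *
s=arm.read_state();print(np.round(s["position"],1),np.round(s["ee_rot"],4),np.round(s["contact_force"],1),s["gripper_width"])
p=imaging.get_image("wrist");E=wristE(p,s)
z=s["position"][2]-26.2
for q,zz in(("carrier_grip",z+40),("carrier",z),("nest",30),("stand",0)):
    for r in models.tip_of(p,q)[:2]: print(q,r["score"],r["pixel"],atz(p,r["pixel"],zz,E).round(1))
print(rel([576.5,72.1,56.5],quat(np.pi-.013)))
p=imaging.get_image("top")
for r in models.tip_of(p,"carrier")[:1]: print(r["score"],atz(p,r["pixel"],z).round(1))
E
```

```text
[576.6  73.4 169.1] [-7.035e-01  7.107e-01 -5.000e-04 -7.000e-04] [ 0.1 -0.7 -0.7] 11.305237127893035
carrier_grip 0.67 [327.2, 328.4] [576.2  72.2 182.9]
carrier 0.85 [418.6, 284.6] [536.3  74.2 142.9]
([-1.1, 1.3, 114.7], [-0.003, -0.0007, -0.0008])
0.86 [535.9  59.8 142.9]
```

Request:
{"op": "arm_command", "data": {"rows": [{"grip": 0,"linear": [1,0.4,20],"rot": [0,0,0]},{"grip": 0,"linear": [1,0.4,50],"rot": [0,0,0]},{"grip": 0,"linear": [1,0.4,75],"rot": [0,0,0]},{"grip": 0,"linear": [1,0.4,90],"rot": [0,0,0]},{"grip": 0,"linear": [1,0.4,98],"rot": [0,0,0]},{"grip": 0,"linear": [1,0.4,103],"rot": [0,0,0]},{"grip": 0,"linear": [1,0.4,107],"rot": [0,0,0]},{"grip": 0,"linear": [1,0.4,109],"rot": [0,0,0]},{"grip": 0,"linear": [1,0.4,109],"rot": [0,0,0]}]}}

```text
clock: 17.82
position: [577.9, 71.0, 63.4]
ee_rot: [-0.703, 0.711, -0.002, 0.001]
contact_force: [0.7, -0.3, 4.3]
gripper_width: 11.1
grasp_force: 59.4
```

Request:
{"op": "arm_command", "data": {"rows": [{"grip": 0,"linear": [0,0,1],"rot": [0,0,0]},{"grip": 0,"linear": [0,0,2],"rot": [0,0,0]},{"grip": 0,"linear": [0,0,3],"rot": [0,0,0]},{"grip": 0,"linear": [0,0,3],"rot": [0,0,0]}]}}

```text
clock: 18.32
position: [578.3, 71.1, 61.9]
ee_rot: [-0.703, 0.711, -0.002, 0.001]
contact_force: [0.4, 0.7, 12.8]
gripper_width: 11.3
grasp_force: 61.6
```

```bash
python3 - <<'E'
from h import *
s=arm.read_state();print(np.round(s["position"],1),np.round(s["contact_force"],1))
p=imaging.get_image("wrist");E=wristE(p,s);save(p,"w5.png")
for q,zz in(("carrier_grip",70),("carrier",30),("nest",30)):
    for r in models.tip_of(p,q)[:2]: print(q,r["score"],r["pixel"],atz(p,r["pixel"],zz,E).round(1))
E
```

```text
[578.3  71.1  61.9] [ 0.4  0.7 12.8]
carrier_grip 0.68 [328.6, 331.2] [577.3  74.4  70. ]
carrier 0.75 [420.6, 284.4] [536.   74.3  30. ]
```

```bash
python3 - <<'E'
from h import *
s=arm.read_state();
p=imaging.get_image("top")
for nm in("top","scene","wrist"):
    p=imaging.get_image(nm);E=wristE(p,s) if nm=="wrist" else None
    hsv=cv2.cvtColor(p["frame"],cv2.COLOR_RGB2HSV)
    m=cv2.inRange(hsv,(100,120,40),(125,255,255))
    n,l,st,c=cv2.connectedComponentsWithStats(m)
    for i in range(1,n):
        if st[i][4]>60: print(nm,st[i].tolist(),atz(p,c[i],36,E).round(0))
    # expected plate corners for z=36 top of plate at commanded pose and 44
    u=np.array([1,-.013]);v=np.array([.013,1]);c0=np.array([s["position"][0],s["position"][1]])-40*u
    for z in(36,42):
        print(z,[proj(p,[*(c0+a*u+b*v),z],E).round(1).tolist() for a,b in((80,-40),(80,40),(-80,-40),(-80,40))])
    # guide outer corners
    print("guides",[proj(p,[*(np.array([536.5,72.6])+a*u+b*v),38],E).round(1).tolist() for a,b in((90,-50),(90,50),(-90,-50),(-90,50))])
E
```

```text
top [270, 205, 13, 22, 178] [580.  42.  36.]
36 [[281.1, 204.0], [253.7, 203.6], [279.5, 257.9], [251.6, 257.5]]
42 [[281.0, 203.5], [253.5, 203.1], [279.4, 257.5], [251.4, 257.1]]
guides [[284.3, 201.2], [250.0, 200.7], [282.6, 261.9], [247.6, 261.4]]
scene [181, 256, 40, 27, 528] [723.  79.  36.]
scene [230, 267, 41, 36, 650] [588.  72.  36.]
36 [[247.5, 270.3], [227.8, 293.5], [309.4, 292.6], [292.0, 318.5]]
42 [[247.2, 268.4], [227.4, 291.7], [309.3, 290.7], [291.9, 316.6]]
guides [[246.5, 266.1], [221.8, 295.0], [316.0, 290.9], [294.6, 323.6]]
wrist [0, 0, 86, 344, 17803] [700.  25.  36.]
wrist [229, 194, 402, 231, 30652] [560.  66.  36.]
36 [[228.2, 193.4], [240.1, 362.6], [615.5, 195.5], [580.1, 361.8]]
42 [[224.7, 196.5], [237.6, 370.3], [624.9, 198.7], [587.2, 369.3]]
guides [[205.2, 171.9], [223.6, 384.6], [650.3, 175.0], [601.6, 383.3]]
```

```bash
python3 - <<'E'
from h import *
s=arm.read_state();p=imaging.get_image("wrist");E=wristE(p,s)
f=p["frame"];hsv=cv2.cvtColor(f,cv2.COLOR_RGB2HSV)
m=cv2.inRange(hsv,(100,110,30),(125,255,255)); n,l,st,c=cv2.connectedComponentsWithStats(m)
i=1+np.argmax([a[4]*(a[0]>100) for a in st[1:]]);b=l==i
for r in range(190,370,12): 
    w=np.where(b[r])[0]; print(r,(w.min(),w.max()) if len(w) else None,end=" ")
print()
for c in range(232,640,36):
    w=np.where(b[:,c])[0]; print(c,(w.min(),w.max()) if len(w) else None,end=" ")
print()
g=f.max(2)<70; 
for r in range(160,210,6): 
    w=np.where(g[r])[0]; print(r,[ (int(x[0]),int(x[-1])) for x in np.split(w,np.where(np.diff(w)>3)[0]+1) if len(x)>3])
for r in (205,215,225,300,340,360):
    print(r,''.join('B' if b[r,c] else '#' if g[r,c] else 'w' if f[r,c].min()>150 else '.' for c in range(180,640,4)))
E
```

```text
190 None 202 (np.int64(230), np.int64(627)) 214 (np.int64(230), np.int64(628)) 226 (np.int64(231), np.int64(625)) 238 (np.int64(232), np.int64(623)) 250 (np.int64(233), np.int64(619)) 262 (np.int64(234), np.int64(616)) 274 (np.int64(235), np.int64(614)) 286 (np.int64(236), np.int64(611)) 298 (np.int64(236), np.int64(609)) 310 (np.int64(237), np.int64(606)) 322 (np.int64(238), np.int64(603)) 334 (np.int64(239), np.int64(600)) 346 (np.int64(240), np.int64(598)) 358 (np.int64(241), np.int64(595)) 
232 (np.int64(195), np.int64(244)) 268 (np.int64(194), np.int64(324)) 304 (np.int64(194), np.int64(292)) 340 (np.int64(194), np.int64(423)) 376 (np.int64(194), np.int64(308)) 412 (np.int64(195), np.int64(204)) 448 (np.int64(195), np.int64(354)) 484 (np.int64(196), np.int64(368)) 520 (np.int64(196), np.int64(368)) 556 (np.int64(196), np.int64(368)) 592 (np.int64(196), np.int64(367)) 628 (np.int64(206), np.int64(216)) 
160 []
166 []
172 []
178 []
184 [(204, 277), (570, 635)]
190 [(204, 276), (569, 639)]
196 [(204, 218), (605, 639)]
202 [(205, 218), (628, 639)]
208 [(205, 219), (630, 639)]
205 .....w.###wwwBBBBBBBBBBBBBBBBBBBBBBBBBBBBBBBBBBBBBBBBBwwwwwwwwwwwwwwwwBBBBww..............BBBBBBBBBBBBBBBBBBBBBB###
215 ......w###.wwBBBBBBBBBBBBBBBBBBBBBBBBBBBBBBBBBBBBBBBB.wwwwwwwwwwwwwwwwBBBBwwwwwwwwwwwwwwwwBBBBwwwwwwwwwwwwwwwwBBB##
225 ......w####wwBBBBBBB###BBBBBBBBBBBBBBBBBBBBBBBBBBBBBB.wwwwwwwwwwwwwwwwBBB.wwwwwwwwwwwwwwwwBBB.wwwwwwwwwwwwwwwBBB###
300 .......wwwwwww.BBBBBBBBBBBBB....BBBBBBBBBB....BBBBBB.wwwwwwwwwwwwwwwBBB.wwwwwwwwwwwwwwwBBBwwwwwwwwwwwwwwwBBBw......
340 ........ww###wwBBBBB######.....#BBBBBBBBBB#.....#####wwwwwwwwwwwwwwBBBwwwwwwwwwwwwwwwBBBwwwwwwwwwwwwwwwBBB#w....www
360 ..###########wwwBBB#############BBBBBBBBBB##############wwwwwww#########wwwwwwwwwwwwBBB.wwwwwwwwwwwwwwBB###........
```

```bash
python3 - <<'E'
from h import *
s=arm.read_state();p=imaging.get_image("wrist");E=wristE(p,s)
for z in(36,40,44):
    print(z,"far",[atz(p,q,z,E)[:2].round(1).tolist() for q in((230,202),(240,346))],"near",[atz(p,q,z,E)[:2].round(1).tolist() for q in((628,210),(596,356))],"edges y",[atz(p,q,z,E)[1].round(1) for q in((268,193.5),(592,195.5),(484,368.5),(592,368))])
print("guide z38 far inner/outer",[atz(p,(c,203),38,E).round(1).tolist() for c in(204.5,218.5)],"side inner/outer row?",)
f=p["frame"].max(2)
print("col 250 rows",f[165:200,250].tolist());print("col 600",f[165:202,600].tolist());print("col 240 bottom",f[350:400,232].tolist())
print("col 590 bottom",f[355:400,590].tolist());print("row 210 right",f[210,615:640].tolist());print("row 365 right",f[365,585:640].tolist())
E
```

```text
36 far [[617.3, 34.2], [618.2, 101.7]] near [[451.1, 38.9], [451.6, 109.7]] edges y [np.float64(30.9), np.float64(32.7), np.float64(115.1), np.float64(116.3)]
40 far [[616.4, 33.3], [617.2, 99.2]] near [[454.1, 37.9], [454.6, 107.0]] edges y [np.float64(30.0), np.float64(31.8), np.float64(112.3), np.float64(113.5)]
44 far [[615.4, 32.4], [616.2, 96.7]] near [[457.0, 36.9], [457.6, 104.3]] edges y [np.float64(29.2), np.float64(30.9), np.float64(109.4), np.float64(110.6)]
guide z38 far inner/outer [[627.3, 34.0, 38.0], [621.6, 34.1, 38.0]] side inner/outer row?
col 250 rows [222, 223, 225, 226, 226, 228, 230, 168, 181, 206, 206, 210, 219, 136, 0, 16, 39, 30, 33, 44, 41, 42, 39, 39, 41, 35, 28, 32, 134, 126, 151, 169, 179, 179, 186]
col 600 [185, 199, 208, 212, 215, 218, 222, 227, 231, 229, 233, 194, 164, 186, 203, 215, 224, 200, 86, 6, 26, 33, 41, 46, 56, 49, 42, 46, 36, 24, 34, 79, 132, 150, 171, 176, 183]
col 240 bottom [153, 154, 151, 148, 150, 147, 214, 210, 212, 215, 215, 215, 214, 218, 220, 217, 132, 25, 27, 27, 32, 35, 31, 39, 32, 31, 27, 35, 37, 34, 43, 38, 37, 29, 35, 38, 28, 31, 34, 37, 31, 33, 32, 28, 43, 44, 39, 37, 42, 43]
col 590 bottom [76, 78, 85, 96, 129, 144, 159, 170, 180, 182, 187, 193, 119, 10, 13, 13, 25, 22, 24, 16, 19, 1, 21, 15, 19, 6, 11, 16, 28, 27, 7, 34, 26, 38, 29, 39, 41, 37, 33, 64, 110, 108, 107, 109, 107]
row 210 right [217, 215, 203, 165, 167, 194, 132, 76, 76, 142, 195, 191, 191, 192, 156, 24, 23, 18, 27, 23, 41, 44, 44, 37, 49]
row 365 right [183, 168, 106, 71, 162, 187, 187, 191, 166, 18, 25, 28, 14, 37, 33, 34, 38, 38, 39, 40, 94, 108, 106, 106, 107, 105, 105, 107, 111, 110, 107, 110, 107, 103, 105, 106, 109, 108, 109, 111, 109, 107, 106, 109, 110, 108, 108, 106, 103, 106, 109, 107, 109, 107, 103]
```

Length and width fit only with the plate about 7 mm too high, so it rests on the right-hand guides. Relative to the guides it needs about +4.5 mm in y and +2 mm in x. Lift, shift, lower.

Request:
{"op": "arm_command", "data": {"rows": [{"grip": 0,"linear": [0,0,-5],"rot": [0,0,0]},{"grip": 0,"linear": [0,0,-9],"rot": [0,0,0]},{"grip": 0,"linear": [-4.5,-2,-9],"rot": [0,0,0]},{"grip": 0,"linear": [-4.5,-2,-9],"rot": [0,0,0]},{"grip": 0,"linear": [-4.5,-2,-6],"rot": [0,0,0]},{"grip": 0,"linear": [-4.5,-2,-3],"rot": [0,0,0]},{"grip": 0,"linear": [-4.5,-2,0],"rot": [0,0,0]},{"grip": 0,"linear": [-4.5,-2,0],"rot": [0,0,0]}]}}

```text
clock: 19.82
position: [578.9, 75.1, 58.6]
ee_rot: [-0.703, 0.712, -0.001, 0.0]
contact_force: [-0.2, -0.3, -1.9]
gripper_width: 11.1
grasp_force: 58.7
```

Request:
{"op": "arm_command", "data": {"rows": [{"grip": 0,"linear": [0,0,1],"rot": [0,0,0]},{"grip": 0,"linear": [0,0,2],"rot": [0,0,0]},{"grip": 0,"linear": [0,0,3],"rot": [0,0,0]},{"grip": 0,"linear": [0,0,3],"rot": [0,0,0]}]}}

```text
clock: 20.32
position: [579.2, 75.3, 56.2]
ee_rot: [-0.703, 0.712, -0.001, 0.001]
contact_force: [0.2, 0.9, -0.7]
gripper_width: 11.4
grasp_force: 58.9
```

```bash
cat > chk.py <<'E'
from h import *
s=arm.read_state();p=imaging.get_image("wrist");E=wristE(p,s);f=p["frame"]
print(np.round(s["position"],1),np.round(s["contact_force"],1))
hsv=cv2.cvtColor(f,cv2.COLOR_RGB2HSV)
m=cv2.inRange(hsv,(100,110,30),(125,255,255)); n,l,st,c=cv2.connectedComponentsWithStats(m)
i=1+np.argmax([a[4]*(a[0]>100) for a in st[1:]]);b=l==i
print(st[i]);g=f.max(2)<70
for r in range(180,390,15):
    print(r,''.join('B' if b[r,c] else '#' if g[r,c] else 'w' if f[r,c].min()>150 else '.' for c in range(180,640,4)))
E
python3 chk.py
```

```text
[579.2  75.3  56.2] [ 0.2  0.9 -0.7]
[  227   195   398   230 30520]
180 ....w.###################wwwwwwwwwwwwwwwwwwwwwwwwwwwwwwwwwwwwwwwwwwwwwwwwwwwwwwwwwwwwwwwwwwwwwwwwwww###############
195 ....ww####wwwBBBBBBBBBBBBBBBBBBBBBBBBBBBBBBBBBBBBBBBBBBBBBBBBBBBBBBBBBBBBBBBBBBBBBBBBBBBBBBBBBBB..................#
210 .....w####..BBBBBBBBBBBBBBBBBBBBBBBBBBBBBBBBBBBBBBBBBwwwwwwwwwwwwwwww.BBBwwwwwwwwwwwwwwwwBBBBwwwwwwwwwwwwwwwwBB.w##
225 .....w####...BBBBBBB##BBBBBBBBBBBBBBBBBBBBBBBBBBBBBBBwwwwwwwwwwwwwwwwBBBBwwwwwwwwwwwwwwwwBBB.wwwwwwwwwwwwwwwBBB.###
240 .....w.###ww.BBBBB######BBBBBBBBBBBBBBBBBBBBBBBBBBBBBwwwwwwwwwwwwwwwwBBB.wwwwwwwwwwwwwwwBBBBwwwwwwwwwwwwwwwBBBww###
255 ......w.wwwwwBBBBBBBBBBBBBBBBBBBBBBBBBBBBBBBBBBBBBBBBwwwwwwwwwwwwwwwBBBBwwwwwwwwwwwwwwwwBBBwwwwwwwwwwwwwwwBBBwwwww.
270 ......wwwwwwwBBBBBBBBBBBBBBBBBBBBBBBBBBBBBBBBBBBBBBB.wwwwwwwwwwwwwwwBBBBwwwwwwwwwwwwwwwBBBBwwwwwwwwwwwwwwwBBwwwww..
285 ......ww.....wBBBBB#####BBBBBBBB.BBBBBBBBBBBBBBBBBBBwwwwwwwwwwwwwwwwBBBwwwwwwwwwwwwwww.BBBwwwwwwwwwwwwwwwBBwwwww...
300 .......w.wwwwwBBBBBBBBBBBBBB....BBBBBBBBBB....BBBBBBwwwwwwwwwwwwwwwBBBBwwwwwwwwwwwwwwwBBB.wwwwwwwwwwwwwwBBBwwww....
315 .......w.ww.wwBBBBBBBBB#####...#BBBBBBBBBB.....####BwwwwwwwwwwwwwwwBBB.wwwwwwwwwwwwwwBBBBwwwwwwwwwwwwwwBBBwwwww....
330 .......www.....BBBBBBB#####....#BBBBBBBBBB#....#####wwwwwwwwwwwwwwwBBBwwwwwwwwwwwwwwwBBBwwwwwwwwwwwwww.BBwwwww.....
345 ........w###wwwBBBBB########...#BBBBBBBBBB#...#######wwwwwwwwwwwwwBBB.wwwwwwwwwwwwwwBBBwwwwwwwwwwwwwwwBB..#####....
360 ..###########wwBBBB#############BBBBBBBBBB##############wwwwwww#########wwwwwwwwwwwwBBBwwwwwwwwwwwwwwBBw.#####.....
375 ################################BBBBBBBBBB####################################wwwwwwwwwwwwwwwwwwwwww....#####......
```

Now there are gaps to the guides on all sides. Settle and check contact.

Request:
{"op": "arm_command", "data": {"rows": [{"grip": 0,"linear": [0,0,0.7],"rot": [0,0,0]},{"grip": 0,"linear": [0,0,1.4],"rot": [0,0,0]},{"grip": 0,"linear": [0,0,1.4],"rot": [0,0,0]}]}}

```text
clock: 20.75
position: [579.3, 75.3, 56.2]
ee_rot: [-0.703, 0.711, -0.001, 0.001]
contact_force: [-4.0, 0.4, 8.0]
gripper_width: 11.6
grasp_force: 60.1
```

Seated (8 N). Release and retreat.

Request:
{"op": "arm_command", "data": {"rows": [{"grip": 0,"linear": [0,0,-1],"rot": [0,0,0]},{"grip": 0.15,"linear": [0,0,-1],"rot": [0,0,0]},{"grip": 0.3,"linear": [0,0,-1],"rot": [0,0,0]},{"grip": 0.5,"linear": [0,0,-1],"rot": [0,0,0]},{"grip": 0.5,"linear": [0,0,-1],"rot": [0,0,0]},{"grip": 0.5,"linear": [0,0,-20],"rot": [0,0,0]},{"grip": 0.5,"linear": [0,0,-60],"rot": [0,0,0]},{"grip": 0.5,"linear": [0,0,-120],"rot": [0,0,0]},{"grip": 0.5,"linear": [0,0,-180],"rot": [0,0,0]},{"grip": 0.5,"linear": [0,0,-180],"rot": [0,0,0]}]}}

```text
clock: 22.0
position: [581.6, 76.1, 241.0]
ee_rot: [-0.703, 0.711, -0.004, 0.006]
contact_force: [0.3, 0.4, -0.7]
gripper_width: 42.5
grasp_force: 0.0
```

```bash
python3 - <<'E'
from h import *
s=arm.read_state();print(np.round(s["position"],1))
for nm in("wrist","top","scene"):
    p=imaging.get_image(nm);E=wristE(p,s) if nm=="wrist" else None;save(p,nm+"_end.png")
    for q,z in(("carrier",30),("carrier_grip",70),("knob_grip",114),("alcohol_bottle",0),("strip_box",0),("cotton_jar",0),("slide_pack",0)):
        for r in models.tip_of(p,q)[:1]: print(nm,q,round(r["score"],2),atz(p,r["pixel"],z,E).round(1))
    if nm=="wrist":
        f=p["frame"];hsv=cv2.cvtColor(f,cv2.COLOR_RGB2HSV);m=cv2.inRange(hsv,(100,110,30),(125,255,255));g=f.max(2)<70
        print([proj(p,X,E).round() for X in([620,30,36],[460,30,36],[620,115,36])])
        for r in range(200,330,6):print(r,''.join('B' if m[r,c] else '#' if g[r,c] else 'w' if f[r,c].min()>150 else '.' for c in range(230,460,2)))
E
```

```text
[581.6  76.1 241. ]
wrist carrier 0.86 [539.   75.4  30. ]
wrist carrier_grip 0.86 [577.8  75.6  70. ]
[array([282., 140.]), array([480., 138.]), array([286., 240.])]
200 ....................wwwwwwwwBBBBBBBBBBBBBBBBBBBBBBBBBBBBBBBBBBBBBBBwwwwwwwwwwwwwww.BBBwwwwwwwwwwwwwww.BBBwwwwwwwwww
206 ....................wwwwwwwwBBBBBBBBBBBBBBBBBBBBBBBBBBBBBBBBBBBBBBBwwwwwwwwwwwwwwwBBBBwwwwwwwwwwwwwww.BBBwwwwwwwwww
212 ....................ww.wwwww.BBBBBBBBBBBBBBBBBBBBBBBBBBBBBBBBBBBBBBwwwwwwwwwwwwwwwBBBBwwwwwwwwwwwwwwwBBBBwwwwwwwwww
218 wwww................ww.wwwww.BBBBBB###BBBBBBBBBBBBBBBBBBBBBBBBBBBBwwwwwwwwwwwwwwwwBBBwwwwwwwwwwwwwwwwBBBwwwwwwwwwww
224 wwww................ww.###ww.BBBBB#####BBBBBBBBBBBBBBBBBBBBBBBBBBBwwwwwwwwwwwwwwwwBBBwwwwwwwwwwwwwwwwBBBwwwwwwwwwww
230 wwwww...............ww.###wwwBBBBBBBBBBBBBBBBBBBBBBBBBBBBBBBBBBBBBwwwwwwwwwwwwwwwwBBBwwwwwwwwwwwwwwwwBBBwwwwwwwwwww
236 wwwww...............ww.###wwwBBBBBBBBBBBBBBBBBBBBBBBBBBBBBBBBBBBBBwwwwwwwwwwwwwwwwBBBwwwwwwwwwwwwwwwwBB.wwwwwwwwwww
242 wwwwwwwww............w.###wwwwwwwwwwwwwwwwwwwwwwwwwwwwwwwwwwwwwwwwwwwwwwwwwwwwwwwwwwwwwww
[... 1561 characters left out ...]
...########wwwwwwwwwwwwww
326 ###........#########........................wwwwwwwwwwwwwwwwwwwwwwwwwwwww..ww#########........########.wwwwwwwwwwww
top carrier 0.87 [545.7  67.7  30. ]
top carrier_grip 0.72 [575.8  77.4  70. ]
top knob_grip 0.65 [ 558.8 -348.3  114. ]
top strip_box 0.63 [ 387.  -112.6    0. ]
top cotton_jar 0.82 [ 368.8 -421.5    0. ]
top slide_pack 0.93 [ 664.4 -105.4    0. ]
scene carrier 0.68 [548.5  77.9  30. ]
scene carrier_grip 0.97 [576.1  80.   70. ]
scene knob_grip 0.68 [ 549.3 -350.9  114. ]
scene alcohol_bottle 0.75 [404.8 289.5   0. ]
scene strip_box 0.9 [ 382.9 -108.9    0. ]
scene cotton_jar 0.69 [ 367.1 -412.2    0. ]
scene slide_pack 0.97 [ 664.4 -101.6    0. ]
```

Carrier is seated within the guides; last check that the knob is snapped down.

```bash
python3 - <<'E'
from h import *
for nm in("scene","top"):
    p=imaging.get_image(nm)
    for fn,yaw in((nm+"0.png",1.475),(nm+"_end.png",.175)):
        a=cv2.imread("pics/"+fn);h=cv2.cvtColor(a,cv2.COLOR_BGR2HSV)
        m=cv2.inRange(h,(0,150,60),(6,255,255))|cv2.inRange(h,(174,150,60),(180,255,255))
        n,l,st,c=cv2.connectedComponentsWithStats(m)
        q0=proj(p,[555,-342,114]);i=1+np.argmin(np.hypot(*(c[1:]-q0).T)+1000*(st[1:,4]<20))
        print(fn,"red x,y,w,h,area",st[i],c[i].round(1))
        for L in(0,8):
            d=np.array([np.cos(yaw),np.sin(yaw)]);e=np.array([-d[1],d[0]])
            P=np.array([proj(p,[*(np.array([555.5,-342])+s*20*d+t*6*e),z+L]) for s in(-1,1) for t in(-1,1) for z in(96,131)])
            print(L,P.min(0).round(1),P.max(0).round(1))
E
```

```text
scene0.png red x,y,w,h,area [333 163   8  16 108] [336.7 170.7]
0 [331.  159.6] [342.2 178.5]
8 [331.1 157.1] [342.3 176. ]
scene_end.png red x,y,w,h,area [331 164  13  15 155] [336.6 170.6]
0 [328.9 161.4] [344.5 176.6]
8 [328.9 158.9] [344.6 174.1]
top0.png red x,y,w,h,area [408 216  15   9  88] [414.4 219.6]
0 [405.3 214.2] [422.  222.9]
8 [405.7 213.5] [422.5 222.2]
top_end.png red x,y,w,h,area [413 212   5  14  43] [415.3 218.3]
0 [409.  209.7] [418.2 227.3]
8 [409.4 209. ] [418.7 226.7]
```

The red bar's offset from the model matches lift 0, the same as at the start: snapped down. Hand in.

```bash
python3 -c "
from bench import job
print(job.job_done())"
```

```text
the job is handed in; nothing more can be done
None
```

I handed in the job at about 22 s. The camera checks put the knob snapped down in the open notch and the carrier flat inside the stand's corner guides. The bottle, jar, carton and slide pack read close to where they started. While lowering for the tab, the gripper met something, probably the far wall, at 31 N vertical (about 36 N in all, against the 40 N limit). The carrier first landed on the guides, so I lifted, shifted and reseated it.

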